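# Load the weighing cell, find its loose bolt and hold the bolt's cap open

### The job

Stand the steel calibration weight upright in the middle of the load cell's open drawer and push the drawer fully shut. Then tap the three bolts on the deck with a firm downward push, one after another, until you find the loose one (it sinks and stays down; tight ones do not give), take that bolt's flip cap by its orange lug and lift it well open, most of the way to its stop, so that a colleague can get at the bolt. Finish while still holding that cap open; never lift the cap of a bolt you have not found loose, keep the other two caps shut, and leave the other things on the bench where they are.

Things in the scene. Friction and masses are not known exactly. Their poses are not given: they have to be found in the camera images.
- cell: the load-cell unit: a white box 132 x 236 mm, 96 mm high to its aluminium deck, fixed. Origin: centre of its underside; z up, +x to its back, +y to its left. Three bolts in a row along its y on the deck, 74 mm apart, at x = 0 (1 left, 2 middle, 3 right), each in the window of its own black flip cap. A drawer in its right (-y) side.
- weight: shiny steel calibration weight, a knobbed cylinder 31 mm in diameter and 49 mm high, standing upright. Origin: centre of its underside. Its body is 31 mm wide up to 35 mm above the base; above that is a narrow neck and an 18 mm wide knob, up to 49 mm. About 200 g.
- drawer (a joint): opening of the drawer in m: 0 shut, 0.13 fully open; starts well open. It slides straight along the cell's y axis, opening towards -y, with about 1.5 N of friction, and stays where it is left.
- tray (a point): moves with the drawer: centre of the tray's floor (a white spot marks it). The floor is 11 mm above the bench, inside 96 x 110 mm (cell x by y), with side and rear rims 11 mm above the floor; the blue front panel is 124 mm wide, 8 mm thick, its top 64 mm above the bench. The bay in the cell is 54 mm high above the floor.
- drawer_lip (a point): moves with the drawer: middle of the outer face of the aluminium pull lip on the drawer's front panel, 58 mm above the bench. The lip is 70 mm long (along the cell's x), 10 mm high and stands 12 mm out from the panel; pushing this face towards the cell's +y shuts the drawer.
- bolt_1_top (a point): centre of the flat top of the left bolt's round steel head, 20 mm in diameter, standing 7 mm above its shut cap and 119 mm above the bench before it is tapped. Moves with the bolt.
- bolt_1 (a joint): how far the left bolt has sunk, in m: 0 at the start. A tight bolt does not give (under 1 mm even under a hard push); the loose one slides down 7 mm to its stop once pushed with more than about 5 N, and stays down.
- cap_1 (a joint): angle of the left bolt's flip cap in rad: 0 shut, 1.2 at its stop. Hinged about a line along the cell's y, 36 mm behind (cell +x) the bolt's axis, 108 mm above the bench; it swings up and back; a light spring (under 2 N at the lug) shuts it when let go. A black plate 52 mm wide, its top 112 mm above the bench, with a 28 mm window round the bolt head.
- cap_1_lug (a point): centre of the left cap's orange grip lug, moves with the cap: a round-topped lug 14 mm thick along the cell's y, 20 mm long, in front of the cap (44 mm before the bolt), its centre 128 mm and top 138 mm above the bench when shut. Gripped across its 14 mm it can turn between the fingers while it is raised.
- bolt_2_top (a point): centre of the flat top of the middle bolt's round steel head, 20 mm in diameter, standing 7 mm above its shut cap and 119 mm above the bench before it is tapped. Moves with the bolt.
- bolt_2 (a joint): how far the middle bolt has sunk, in m: 0 at the start. A tight bolt does not give (under 1 mm even under a hard push); the loose one slides down 7 mm to its stop once pushed with more than about 5 N, and stays down.
- cap_2 (a joint): angle of the middle bolt's flip cap in rad: 0 shut, 1.2 at its stop. Hinged about a line along the cell's y, 36 mm behind (cell +x) the bolt's axis, 108 mm above the bench; it swings up and back; a light spring (under 2 N at the lug) shuts it when let go. A black plate 52 mm wide, its top 112 mm above the bench, with a 28 mm window round the bolt head.
- cap_2_lug (a point): centre of the middle cap's orange grip lug, moves with the cap: a round-topped lug 14 mm thick along the cell's y, 20 mm long, in front of the cap (44 mm before the bolt), its centre 128 mm and top 138 mm above the bench when shut. Gripped across its 14 mm it can turn between the fingers while it is raised.
- bolt_3_top (a point): centre of the flat top of the right bolt's round steel head, 20 mm in diameter, standing 7 mm above its shut cap and 119 mm above the bench before it is tapped. Moves with the bolt.
- bolt_3 (a joint): how far the right bolt has sunk, in m: 0 at the start. A tight bolt does not give (under 1 mm even under a hard push); the loose one slides down 7 mm to its stop once pushed with more than about 5 N, and stays down.
- cap_3 (a joint): angle of the right bolt's flip cap in rad: 0 shut, 1.2 at its stop. Hinged about a line along the cell's y, 36 mm behind (cell +x) the bolt's axis, 108 mm above the bench; it swings up and back; a light spring (under 2 N at the lug) shuts it when let go. A black plate 52 mm wide, its top 112 mm above the bench, with a 28 mm window round the bolt head.
- cap_3_lug (a point): centre of the right cap's orange grip lug, moves with the cap: a round-topped lug 14 mm thick along the cell's y, 20 mm long, in front of the cap (44 mm before the bolt), its centre 128 mm and top 138 mm above the bench when shut. Gripped across its 14 mm it can turn between the fingers while it is raised.
- white_jar: white plastic jar, 60 mm wide, 71 mm high: a bystander, to be left alone. Origin: centre of its underside.
- amber_jar: brown jar with black cap, 52 mm wide, 66 mm high: a bystander, to be left alone. Origin: centre of its underside.
- red_cap_bottle: small bottle with red cap, 42 mm wide, 80 mm high: a bystander, to be left alone. Origin: centre of its underside.
- blue_cap_bottle: clear bottle with blue cap, 67 mm wide, 145 mm high: a bystander, to be left alone. Origin: centre of its underside.
- cylinder: measuring cylinder, foot 60 mm wide, 240 mm high: a bystander, to be left alone. Origin: centre of its underside.
- beaker: clear beaker, 54 mm wide, 70 mm high: a bystander, to be left alone. Origin: centre of its underside.

How it is judged:
On the way, in this order (a step that is already met when the one before it is completed fails the run):
1. the weight stands upright in the middle of the drawer's tray, let go, while the drawer is still open (horizontal distance between weight and tray below 0.035 m and z of weight in the frame of tray between -0.006 and 0.006 m and angle between weight's own z axis and vertical below 0.15 rad and value of joint drawer above 0.02 m and contact force between the fingers and weight below 0.05 N), for 0.2 s.
2. the drawer is fully shut (value of joint drawer below 0.004 m), for 0.2 s.
3. the loose bolt has been tapped and has sunk (value of joint any of bolt_1, bolt_2, bolt_3 above 0.004 m), for 0.1 s.
4. the loose bolt's cap is lifted (((value of joint bolt_1 above 0.004 m and value of joint cap_1 above 0.7 rad) or (value of joint bolt_2 above 0.004 m and value of joint cap_2 above 0.7 rad) or (value of joint bolt_3 above 0.004 m and value of joint cap_3 above 0.7 rad))), for 0.1 s.
At the end, for the whole second after the job is handed in: The cap of the loose (sunk by more than 4 mm) bolt is held more than 0.7 rad open by the fingers (contact over 0.3 N), the other two caps are shut (under 0.1 rad), the drawer is shut to within 5 mm and the weight stands upright (within 0.15 rad) on the tray's floor, within 35 mm of its centre (horizontal distance between weight and tray below 0.035 m and z of weight in the frame of tray between -0.006 and 0.006 m and angle between weight's own z axis and vertical below 0.15 rad and value of joint drawer below 0.005 m and ((value of joint bolt_1 above 0.004 m and value of joint cap_1 above 0.7 rad and contact force between the fingers and cap_1 above 0.3 N and value of joint each of cap_2, cap_3 below 0.1 rad) or (value of joint bolt_2 above 0.004 m and value of joint cap_2 above 0.7 rad and contact force between the fingers and cap_2 above 0.3 N and value of joint each of cap_1, cap_3 below 0.1 rad) or (value of joint bolt_3 above 0.004 m and value of joint cap_3 above 0.7 rad and contact force between the fingers and cap_3 above 0.3 N and value of joint each of cap_1, cap_2 below 0.1 rad))); the arm keeps its last pose, push and grip.
It fails at once if the cap of a bolt that has not been found loose is lifted ((value of joint cap_1 above 0.25 rad and value of joint bolt_1 below 0.004 m) or (value of joint cap_2 above 0.25 rad and value of joint bolt_2 below 0.004 m) or (value of joint cap_3 above 0.25 rad and value of joint bolt_3 below 0.004 m)).
It fails at once if a bystander is shifted by more than 30 mm or knocked over (distance of any of white_jar, amber_jar, red_cap_bottle, blue_cap_bottle, cylinder, beaker from where it was at the start of the episode above 0.03 m or angle between any of white_jar, amber_jar, red_cap_bottle, blue_cap_bottle, cylinder, beaker's own z axis and vertical above 0.4 rad).
It also fails if it takes over 72 s, if anything falls off the work surface, if the arm or the gripper's body presses on something with over 40 N, if the wrist force passes 120 N, or if a joint passes its speed limit or range.

### The arm

A 6-joint arm with a two-finger parallel gripper is mounted at the origin on a cart in front of the work surface, level with it; the furniture and walls round the work are solid. World frame = base frame: x ahead of the robot, y to its left, z up, the work surface at z = 0. Lengths are in m, angles in rad, forces in N, time in s.
With the tool pointing down it reaches from about 0.35 to 0.975 m from the base axis. Payload 4.9 kg.
Tool frame: the origin (TCP) lies midway between the tips of the shut fingers; the grasp point (between the pads) lies 19 mm behind it; z points along the fingers, y is the line along which they close (so a half turn about z gives the same grasp; the last joint's range is limited). The gripper opens to 85 mm and grips with 20 to 120 N. Pads are 22 mm wide; open, the fingers measure 114 mm over their backs; the gripper's body (76 mm by 85 mm) begins 54 mm behind the grasp point. The pads swing forward as they close: fully open they stand 13 mm farther back than shut.
Start: joints at [1.136, 0.053, 1.613, -0, 1.476, -0.119], TCP at [0.194, 0.594, 0.231] pointing down, gripper open.
Joint ranges: [-3.01, 3.01], [-1.01, 2.22], [0.06, 2.58], [-1.02, 4.17], [0.09, 2.62], [-3.14, 3.14]. Speed limits (rad/s): [2.57, 2.57, 3.14, 3.14, 3.14, 3.14].

### API

Orientations are given as a rotation vector (axis times angle).
In Python, from station import ctrl gives the robot as it stands.
- The arm moves only by the tool step_arm, never from a script. Its argument "targets" is a list of rows, each an object with "travel": the shift along the world's x, y, z as a fraction of full scale, a list of three; "angular": the turn, a rotation vector about the world's x, y, z as a fraction of full scale, a list of three; "gripper": the opening, from 0 (shut) to 1 (fully open). In form: [{"travel": [x, y, z], "angular": [rx, ry, rz], "gripper": gripper}, ...]. A call has 1 to 10 rows; each row is the pose to reach, as a shift and turn from the pose commanded when the call began; what a row does not reach only later rows make up. Full scale, the value 1, is 0.6 m for a shift and pi/4 rad for a turn. A row lasts 1/10 s, in which the tool goes at most 50 mm and 8.59 degrees, less where a joint would pass 70% of its speed; a pose out of reach is approached as far as the arm can. A call with a number of a shift or a turn outside -1 to 1 is refused whole. A call with a gripper value outside its range is refused whole. The fingers move at their own pace and stop on an object; "squeeze" is the grip in N (left out, the last holds). Time passes only in rows, so rows that repeat a pose let the fingers close. It gives the time, the measured TCP pose, the force, the opening and the grip force at its end, in the units of the state.
- ctrl.get_obs(): the state, without advancing time (a new reading comes with each control period).
- ctrl.get_image(name): name is "side" or "top" or "wrist"; returns a dict with "img" (384x512x3 uint8, red, green, blue), "fx", "fy", "cx", "cy" (pixels), "rvec" (rotation vector, rad) and "tvec" (3), from world to camera coordinates, as OpenCV has them. Camera axes: x right, y down, z forward; pixel columns grow to the right and rows downward; lengths in m; the calibration is good to about 2 mm. A picture is of the moment at which its call begins. There is no depth.
- ctrl.finish_job(): hands the job in; it is judged then, once.
The state is a dict: "t": time; "q": joint angles; "dq": joint speeds; "effort": joint torques, N m; "tool_pos": TCP position; "tool_rot": TCP orientation; "contact_force": force on the tool from outside, world axes, zero at the start; "wrist_torque": the same for the moment, N m; "opening": finger opening in m; "grip_force": force on a finger pad.
Only numpy, scipy, OpenCV 4.12 (cv2) and the standard library are available. Lean on these libraries where they do the work, as an engineer would, in place of code of your own. Each camera call takes 0.05 s, during which the arm holds its last target. There are 200 camera calls.

## Working session

There is one attempt and no reset: what is moved stays moved. The work goes in short steps, Python scripts to look and compute and a tool call to move; the robot and the scene stay as the last step left them, time stands still between calls to the robot, and variables do not carry over. Pictures are saved under pics/ and viewed, at most 10 in all, crops included, and the job is handed in when it is done.

Besides the shell and the picture viewer there is one more tool, called as name([rows], argument=value, ...), one row to a line, values as JSON. step_arm: Moves the arm, as the interface text tells. Its arguments: {"type":"object","properties":{"targets":{"type":"array"},"squeeze":{"type":"number"}},"required":["targets"]}

```bash
mkdir -p pics; cat > h.py <<'E'
import numpy as np, cv2
from station import ctrl
def cam(n):
    d=ctrl.get_image(n); d['R']=cv2.Rodrigues(np.array(d['rvec'],float))[0]; d['t']=np.array(d['tvec'],float); return d
def plane(d,u,v,z):
    r=d['R'].T@np.array([(u-d['cx'])/d['fx'],(v-d['cy'])/d['fy'],1]); c=-d['R'].T@d['t']
    return c+r*(z-c[2])/r[2]
def proj(d,p):
    q=d['R']@np.array(p)+d['t']; return np.array([d['fx']*q[0]/q[2]+d['cx'],d['fy']*q[1]/q[2]+d['cy']])
def save(d,f): cv2.imwrite('pics/'+f,d['img'][:,:,::-1])
E
python3 - <<'E'
from h import *
a=cam('top');b=cam('side')
im=np.hstack([a['img'],b['img']])
cv2.imwrite('pics/1.png',a['img'][:,:,::-1]);cv2.imwrite('pics/2.png',b['img'][:,:,::-1])
for d in(a,b): print(-d['R'].T@d['t'],d['R'][2],d['fx'])
print(ctrl.get_obs())
E
```

```text
[ 0.31827389 -0.01944514  1.28088402] [ 0.23124992 -0.00415358 -0.97288551] 373.08988467225134
[ 0.61224515 -0.85797779  0.74758374] [-0.02548734  0.79880785 -0.6010461 ] 399.3722150005033
{'t': 0.1, 'q': array([ 1.13601088e+00,  5.33337713e-02,  1.61417765e+00,  2.58892934e-05,
        1.47599006e+00, -1.19000972e-01]), 'dq': array([-0.0005059 ,  0.00050143, -0.00301074,  0.00021316, -0.00035014,
        0.00057348]), 'effort': array([ 3.13040482e-04, -3.94905603e+01, -3.71361780e+01, -1.29383898e-04,
        3.93668481e-03,  8.91059301e-06]), 'tool_pos': array([0.19385325, 0.59357797, 0.23014682]), 'tool_rot': array([-4.93892328e-01, -3.10197234e+00,  2.87259906e-03]), 'contact_force': array([ 0.16795437, -0.14835587,  0.16216123]), 'wrist_torque': array([-0.00153511,  0.04087194,  0.01890633]), 'grip_force': 0.0, 'opening': 0.08554520183090455}
```

View pics/1.png

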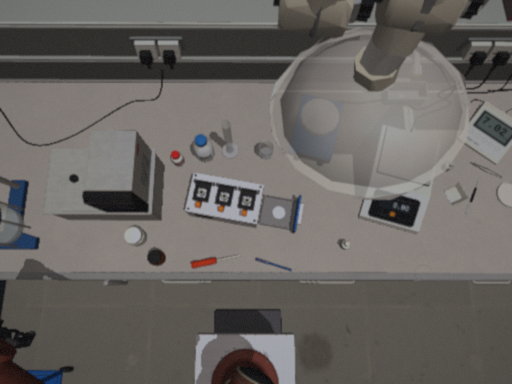

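View pics/2.png

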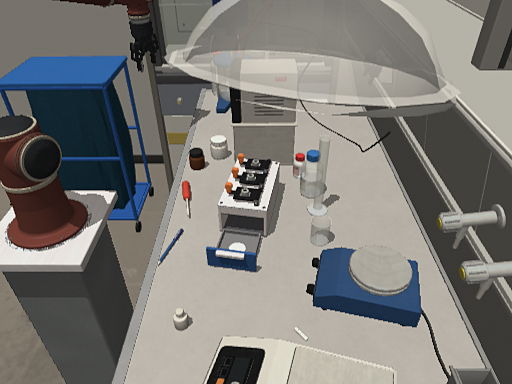

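The top view shows the cell at about (224,199), the tray spot at (279,212), and the weight at (345,244). In the side view the weight is at (180,318). I'll measure with masks.

```bash
python3 - <<'E'
from h import *
a=cam('top');b=cam('side')
def blobs(d,box,f,mn=6):
    x0,y0,x1,y1=box; im=d['img'][y0:y1,x0:x1]; hsv=cv2.cvtColor(im,cv2.COLOR_RGB2HSV)
    m=f(hsv.astype(int)).astype(np.uint8)
    n,l,s,c=cv2.connectedComponentsWithStats(m)
    return [(c[i]+[x0,y0],s[i]) for i in range(1,n) if s[i][4]>=mn]
org=lambda h:(h[...,0]>5)&(h[...,0]<20)&(h[...,1]>140)&(h[...,2]>140)
def rayxy(d,p): return p
def tri(pa,pb):
    P=[np.diag([1,1,1])@np.array([[d['fx'],0,d['cx']],[0,d['fy'],d['cy']],[0,0,1]])@np.c_[d['R'],d['t']] for d in(a,b)]
    X=cv2.triangulatePoints(P[0],P[1],np.array(pa,float).reshape(2,1),np.array(pb,float).reshape(2,1)).ravel(); return X[:3]/X[3]
for n,d,box in(('top',a,(180,170,310,235)),('side',b,(215,140,285,210))):
    for c,s in blobs(d,box,org): print(n,'orange',c,s[4],plane(d,*c,.128))
# white deck
for c,s in blobs(a,(180,170,310,235),lambda h:(h[...,1]<40)&(h[...,2]>215),10): print('white',c,s,plane(a,*c,.011))
bx=a['img'][165:240,175:315]; sx=b['img'][145:280,195:290]; w1=a['img'][229:259,325:365]; w2=b['img'][300:340,155:205]
r=lambda i,k:cv2.resize(i,None,fx=k,fy=k,interpolation=cv2.INTER_NEAREST)
C=np.zeros((600,800,3),np.uint8)
for i,(x,y,k) in((bx,(0,0,3)),(sx,(430,0,3)),(w1,(0,240,8)),(w2,(430,410,4))):
    q=r(i,k)[:600-y,:800-x]; C[y:y+q.shape[0],x:x+q.shape[1]]=q
cv2.imwrite('pics/3.png',C[:,:,::-1])
E
```

```text
top orange [197.33333333 204.        ] 18 [0.5539942  0.14923976 0.128     ]
top orange [220.5        208.22222222] 18 [0.54055409 0.07600545 0.128     ]
top orange [243.625 212.75 ] 16 [0.5262057  0.00324457 0.128     ]
side orange [240.48275862 156.37931034] 29 [0.5530604  0.15029916 0.128     ]
side orange [234.64285714 170.82142857] 28 [0.5397562  0.07348739 0.128     ]
side orange [228.16 184.24] 25 [0.52574327 0.00892154 0.128     ]
side orange [227.88888889 188.77777778] 9 [ 0.52635486 -0.01160191  0.128     ]
```

View pics/3.png

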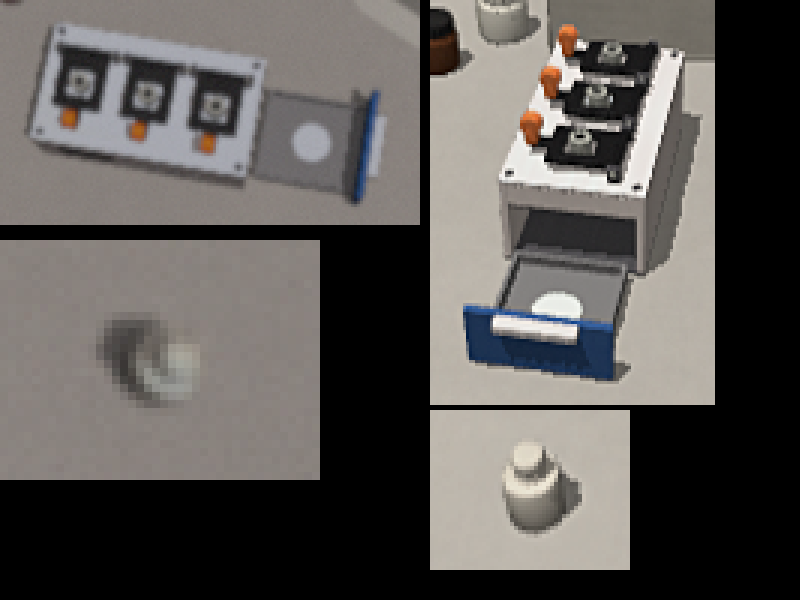

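Crops: the three lugs are sharp, the tray spot is at top (278.7,212.3), and the weight's knob top is at about side (180,310.5).

```bash
python3 - <<'E'
from h import *
a=cam('top');b=cam('side')
print('spot top',plane(a,278.7,212.3,.011),'side',plane(b,195+(556-430)/3,305/3+145,.011))
print('knob side',plane(b,180,310.5,.049),'base front',plane(b,180.75,328.75,0),'body sides',plane(b,155+(504-430)/4,320,.03),plane(b,155+(563-430)/4,320,.03))
print('top',[plane(a,325+x/8,229+(y-240)/8,.035) for x,y in((180,365),(150,365))])
print('lip face top view',plane(a,175+382/3,165+145/3,.06),'side',plane(b,195+(535-430)/3,145+330/3,.058), 'ends',plane(b,195+(492-430)/3,145+324/3,.058),plane(b,195+(578-430)/3,145+337/3,.058))
x=np.array([.982,-.187]);y=np.array([.187,.982])
c=np.array([.5402,.0755])+.044*x
print('cell',c)
for d in(a,b): # deck corners projected for check
  for s,t in((1,1),(1,-1),(-1,-1),(-1,1)):
    p=c+s*.066*x+t*.118*y; u=proj(d,[*p,.096]); print(u, (u-[175,165])*3 if d is a else (u-[195,145])*3+[430,0])
E
```

```text
spot top [ 0.54903587 -0.11563376  0.011     ] side [ 0.55066882 -0.10785139  0.011     ]
knob side [ 0.44270524 -0.33708664  0.049     ] base front [ 0.44005129 -0.34765529  0.        ] body sides [ 0.42819226 -0.34707047  0.03      ] [ 0.45946178 -0.34679309  0.03      ]
top [array([ 0.43586701, -0.3409427 ,  0.035     ]), array([ 0.43585621, -0.32845945,  0.035     ])]
lip face top view [ 0.5367468  -0.19037742  0.06      ] side [ 0.53916859 -0.18397307  0.058     ] ends [ 0.50423422 -0.17748553  0.058     ] [ 0.57369914 -0.1914668   0.058     ]
cell [0.583408 0.067272]
[193.37189492 171.45260305] [55.11568477 19.35780915]
[263.55260898 184.48420559] [265.65782694  58.45261676]
[256.10148636 223.68163565] [243.30445907 176.04490696]
[184.22373469 210.02319869] [ 27.67120408 135.06959608]
[279.66667222 161.73708122] [684.00001665  50.21124365]
[265.96271712 210.10454571] [642.88815136 195.31363714]
[216.56811034 204.13546269] [494.70433103 177.40638806]
[237.37597356 157.55897262] [557.12792068  37.67691785]
```

```bash
python3 - <<'E'
from h import *
o=ctrl.get_obs(); R=cv2.Rodrigues(o['tool_rot'])[0]; print(R.round(3))
ty=np.degrees(np.arctan2(R[1,1],R[0,1])); print('tool y yaw',ty,'cell y yaw',np.degrees(np.arctan2(.982,.187)))
a=cam('top')
for n,u,v,z in(('red',176,153,.08),('blue',201,138,.145),('cyl',226,123,.24),('beaker',266,149,.07),('wj',134,235,.07),('am',156,257,.066)): print(n,plane(a,u,v,z))
E
```

```text
[[-0.951  0.311 -0.   ]
 [ 0.311  0.951 -0.001]
 [ 0.    -0.001 -1.   ]]
tool y yaw 71.90647390799715 cell y yaw 79.21838326390541
red [0.7400943  0.23463921 0.08      ]
blue [0.7686434  0.14242699 0.145     ]
cyl [0.77903104 0.05550887 0.24      ]
beaker [ 0.75868881 -0.07106432  0.07      ]
wj [0.46301326 0.35943799 0.07      ]
am [0.39288402 0.28493471 0.066     ]
```

```bash
python3 - <<'E'
from h import *
a=cam('top');b=cam('side')
for z in (.4,.5,.6,.7): print(z,'top left/right/bottom',plane(a,272,110,z)[:2],plane(a,468,110,z)[:2],plane(a,368,190,z)[:2],'side near', plane(b,310,122,z)[:2] , plane(b,175,62,z)[:2],plane(b,455,118,z)[:2])
E
```

```text
0.4 top left/right/bottom [ 0.74429541 -0.07320918] [ 0.74558902 -0.57668548] [ 0.53370028 -0.30444246] side near [ 0.70597866 -0.16918414] [0.3895332  0.17630626] [ 0.98249801 -0.15558834]
0.5 top left/right/bottom [ 0.69593246 -0.06710576] [ 0.69707922 -0.51342626] [ 0.50924458 -0.2720889 ] side near [ 0.67901149 -0.36735039] [ 0.45360753 -0.12125773] [ 0.87597609 -0.35766611]
0.6 top left/right/bottom [ 0.64756951 -0.06100234] [ 0.64856941 -0.45016705] [ 0.48478887 -0.23973534] side near [ 0.65204432 -0.56551664] [ 0.51768186 -0.41882173] [ 0.76945418 -0.55974387]
0.7 top left/right/bottom [ 0.59920655 -0.05489892] [ 0.6000596  -0.38690783] [ 0.46033317 -0.20738179] side near [ 0.62507714 -0.76368289] [ 0.58175619 -0.71638573] [ 0.66293226 -0.76182164]
```

step_arm([
  {"travel": [0.427,-0.407,0.167],"angular": [0,0,0.1625],"gripper": 1},
  {"travel": [0.427,-0.407,0.167],"angular": [0,0,0.1625],"gripper": 1},
  {"travel": [0.427,-0.407,0.167],"angular": [0,0,0.1625],"gripper": 1},
  {"travel": [0.427,-0.407,0.167],"angular": [0,0,0.1625],"gripper": 1},
  {"travel": [0.427,-0.407,0.167],"angular": [0,0,0.1625],"gripper": 1},
  {"travel": [0.427,-0.407,0.167],"angular": [0,0,0.1625],"gripper": 1},
  {"travel": [0.427,-0.407,0.167],"angular": [0,0,0.1625],"gripper": 1},
  {"travel": [0.427,-0.407,0.167],"angular": [0,0,0.1625],"gripper": 1},
])

```text
t: 1.25
tool_pos: [0.4532, 0.3473, 0.3335]
tool_rot: [0.301, 3.124, 0.002]
contact_force: [0.2, 0.3, 0.6]
opening: 0.0852
grip_force: 0.0
```

step_arm([
  {"travel": [-0.02,-0.4,-0.1],"angular": [0,0,0],"gripper": 1},
  {"travel": [-0.02,-0.4,-0.1],"angular": [0,0,0],"gripper": 1},
  {"travel": [-0.02,-0.4,-0.1],"angular": [0,0,0],"gripper": 1},
  {"travel": [-0.02,-0.4,-0.1],"angular": [0,0,0],"gripper": 1},
  {"travel": [-0.02,-0.98,-0.22],"angular": [0,0,0],"gripper": 1},
  {"travel": [-0.02,-0.98,-0.22],"angular": [0,0,0],"gripper": 1},
  {"travel": [-0.02,-0.98,-0.22],"angular": [0,0,0],"gripper": 1},
  {"travel": [-0.02,-0.98,-0.22],"angular": [0,0,0],"gripper": 1},
  {"travel": [-0.02,-0.98,-0.22],"angular": [0,0,0],"gripper": 1},
  {"travel": [-0.02,-0.98,-0.22],"angular": [0,0,0],"gripper": 1},
])

```text
t: 2.25
tool_pos: [0.4386, -0.1388, 0.2206]
tool_rot: [0.294, 3.127, 0.0]
contact_force: [1.0, 0.3, 0.9]
opening: 0.0855
grip_force: 0.0
```

step_arm([
  {"travel": [0,0,0],"angular": [0,0,0],"gripper": 1},
  {"travel": [0,0,0],"angular": [0,0,0],"gripper": 1},
  {"travel": [0,0,0],"angular": [0,0,0],"gripper": 1},
])

```text
t: 2.55
tool_pos: [0.4391, -0.1365, 0.221]
tool_rot: [0.293, 3.128, 0.001]
contact_force: [0.5, -0.2, -0.1]
opening: 0.0855
grip_force: 0.0
```

```bash
python3 - <<'E'
from h import *
w=cam('wrist'); o=ctrl.get_obs(); print(o['tool_pos'],o['q'])
for p in ([.443,-.334,0],[.443,-.334,.049]): print(proj(w,p))
save(w,'4.png')
E
```

```text
[ 0.43926151 -0.13618601  0.22120849] [-4.62957717e-01 -3.55159051e-01  1.99422183e+00  4.38125564e-04
  1.50192950e+00 -1.84767333e+00]
[ 90.992209   190.90725835]
[ 67.59391022 206.81795861]
```

View pics/4.png

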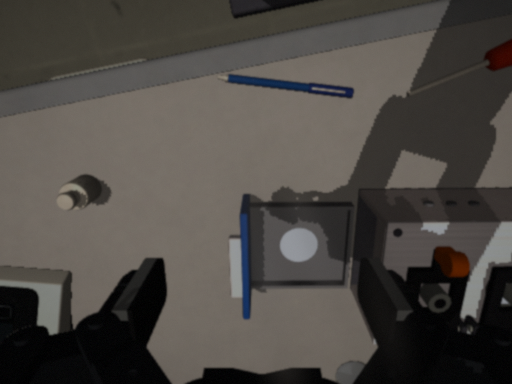

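The wrist view shows the spot at (299,245), the weight's knob top at (65,201), its base near (90,187), the pull lip at (236,267) and the lug of cap 3 at (451,261).

```bash
python3 - <<'E'
from h import *
w=cam('wrist')
g=cv2.cvtColor(w['img'],cv2.COLOR_RGB2GRAY)
m=((g>100)).astype(np.uint8); n,l,s,c=cv2.connectedComponentsWithStats(m[215:275,270:330]); i=1+s[1:,4].argmax(); sp=c[i]+[270,215]; print('spot',sp,s[i],plane(w,*sp,.011))
print('knob',plane(w,65,201,.049),'body',plane(w,87,189,.012))
hs=cv2.cvtColor(w['img'],cv2.COLOR_RGB2HSV).astype(int)
m=((hs[...,0]>4)&(hs[...,0]<20)&(hs[...,1]>150)).astype(np.uint8); m[:100]=0
n,l,s,c=cv2.connectedComponentsWithStats(m); print([(c[i],s[i],plane(w,*c[i],.128)) for i in range(1,n) if s[i][4]>40])
print('lip',plane(w,230,236,.06),plane(w,230,297,.06))
p=plane(w,250,203,.022);q=plane(w,351,203,.022);print('rear edge dir',np.degrees(np.arctan2(*(q-p)[:2])))
E
```

```text
spot [297.92388202 244.2416746 ] [   9   12   39   35 1051] [ 0.54842585 -0.11353384  0.011     ]
knob [ 0.43705518 -0.33417593  0.049     ] body [ 0.43765506 -0.33041604  0.012     ]
[(array([450.98574822, 262.29216152]), array([433, 247,  36,  32, 842], dtype=int32), array([0.52352737, 0.00116325, 0.128     ]))]
lip [ 0.50013039 -0.17945827  0.06      ] [ 0.57033627 -0.19502917  0.06      ]
rear edge dir 10.777742735762464
```

step_arm([
  {"travel": [0.0,-0.33,-0.16],"angular": [0,0,0],"gripper": 1},
  {"travel": [0.0,-0.33,-0.16],"angular": [0,0,0],"gripper": 1},
  {"travel": [0.0,-0.33,-0.16],"angular": [0,0,0],"gripper": 1},
  {"travel": [0.0,-0.33,-0.16],"angular": [0,0,0],"gripper": 1},
  {"travel": [0.0,-0.33,-0.16],"angular": [0,0,0],"gripper": 1},
  {"travel": [0.0,-0.33,-0.16],"angular": [0,0,0],"gripper": 1},
  {"travel": [0.0,-0.33,-0.16],"angular": [0,0,0],"gripper": 1},
])

```text
t: 3.35
tool_pos: [0.4395, -0.3344, 0.1251]
tool_rot: [0.293, 3.128, 0.001]
contact_force: [0.7, 0.2, -0.2]
opening: 0.0856
grip_force: 0.0
```

```bash
python3 - <<'E'
from h import *
w=cam('wrist'); print(ctrl.get_obs()['tool_pos'])
for p in ([.439,-.334,0],[.439,-.334,.049]): print(proj(w,p))
save(w,'5.png')
E
```

```text
[ 0.43975912 -0.3342325   0.12561233]
[261.51889078 181.05879777]
[261.56443485 202.08583849]
```

View pics/5.png

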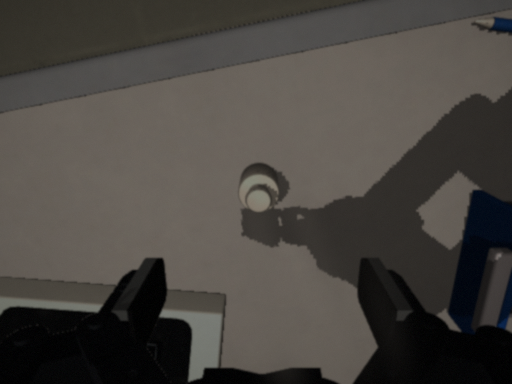

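The knob at (258,200) lies within 2 mm of the estimate, so I'll descend and grip.

step_arm([
  {"travel": [0.0,0.0,-0.07],"angular": [0,0,0],"gripper": 1},
  {"travel": [0.0,0.0,-0.14],"angular": [0,0,0],"gripper": 1},
  {"travel": [0.0,0.0,-0.198],"angular": [0,0,0],"gripper": 1},
  {"travel": [0.0,0.0,-0.198],"angular": [0,0,0],"gripper": 1},
  {"travel": [0.0,0.0,-0.198],"angular": [0,0,0],"gripper": 0.2},
  {"travel": [0.0,0.0,-0.198],"angular": [0,0,0],"gripper": 0.2},
  {"travel": [0.0,0.0,-0.198],"angular": [0,0,0],"gripper": 0.2},
  {"travel": [0.0,0.0,-0.198],"angular": [0,0,0],"gripper": 0.2},
  {"travel": [0.0,0.0,-0.198],"angular": [0,0,0],"gripper": 0.2},
  {"travel": [0.0,0.0,-0.198],"angular": [0,0,0],"gripper": 0.2},
], squeeze=30)

```text
t: 4.4
tool_pos: [0.4401, -0.3367, 0.0085]
tool_rot: [0.295, 3.125, -0.004]
contact_force: [-1.4, 1.3, 7.2]
opening: 0.029
grip_force: 29.5
```

step_arm([
  {"travel": [0.0,0.0,0.08],"angular": [0,0,0],"gripper": 0.2},
  {"travel": [0.0,0.0,0.167],"angular": [0,0,0],"gripper": 0.2},
  {"travel": [0.06,0.12,0.167],"angular": [0,0,0],"gripper": 0.2},
  {"travel": [0.09,0.18,0.167],"angular": [0,0,0],"gripper": 0.2},
  {"travel": [0.12,0.24,0.167],"angular": [0,0,0],"gripper": 0.2},
  {"travel": [0.15,0.3,0.167],"angular": [0,0,0],"gripper": 0.2},
  {"travel": [0.182,0.3675,0.167],"angular": [0,0,0],"gripper": 0.2},
  {"travel": [0.182,0.3675,0.167],"angular": [0,0,0],"gripper": 0.2},
  {"travel": [0.182,0.3675,0.167],"angular": [0,0,0],"gripper": 0.2},
  {"travel": [0.182,0.3675,0.167],"angular": [0,0,0],"gripper": 0.2},
])

```text
t: 5.4
tool_pos: [0.5475, -0.1156, 0.106]
tool_rot: [-0.296, -3.127, 0.0]
contact_force: [-0.8, -0.3, -2.3]
opening: 0.0289
grip_force: 31.4
```

```bash
python3 - <<'E'
from h import *
b=cam('side'); w=cam('wrist'); o=ctrl.get_obs(); print(o['tool_pos'],o['opening'],o['contact_force'])
p=o['tool_pos']; print(proj(b,p),proj(w,p),proj(w,[.5485,-.1135,.011]))
cv2.imwrite('pics/6.png',np.hstack([cv2.resize(b['img'][110:290,180:330],(400,480)),cv2.resize(w['img'],(400,300)).copy() if 0 else cv2.copyMakeBorder(cv2.resize(w['img'],(400,300)),0,180,0,0,0)])[:,:,::-1])
E
```

```text
[ 0.54747697 -0.11614924  0.10603275] 0.02894963321907318 [-0.24522876  0.07693034 -2.26914199]
[234.15478559 221.17105787] [260.82004469 259.85482529] [264.84369361 194.55085409]
```

View pics/6.png

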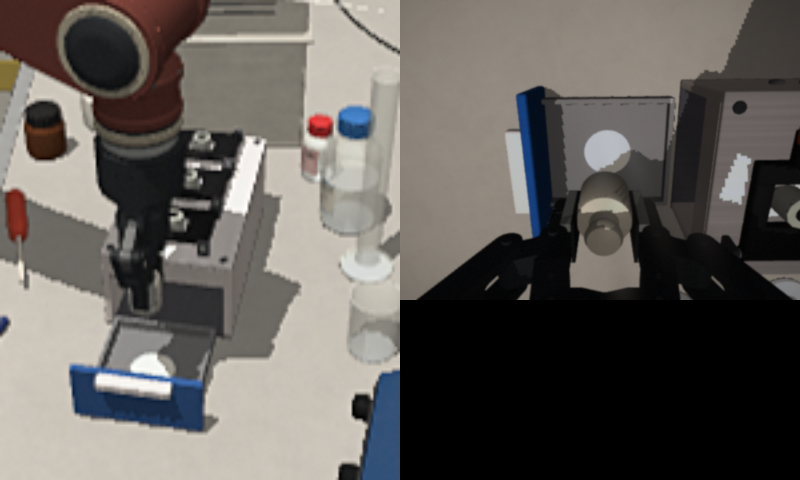

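The weight is held upright over the spot, so I'll lower it.

step_arm([
  {"travel": [0.002,0.004,-0.06],"angular": [0,0,0],"gripper": 0.2},
  {"travel": [0.002,0.004,-0.11],"angular": [0,0,0],"gripper": 0.2},
  {"travel": [0.002,0.004,-0.13],"angular": [0,0,0],"gripper": 0.2},
  {"travel": [0.002,0.004,-0.14],"angular": [0,0,0],"gripper": 0.2},
  {"travel": [0.002,0.004,-0.142],"angular": [0,0,0],"gripper": 0.2},
  {"travel": [0.002,0.004,-0.142],"angular": [0,0,0],"gripper": 0.2},
])

```text
t: 6.1
tool_pos: [0.5503, -0.1132, 0.0224]
tool_rot: [0.296, 3.125, -0.001]
contact_force: [-0.3, -0.6, -2.3]
opening: 0.029
grip_force: 31.4
```

step_arm([
  {"travel": [0,0,-0.003],"angular": [0,0,0],"gripper": 0.2},
  {"travel": [0,0,-0.005],"angular": [0,0,0],"gripper": 0.2},
  {"travel": [0,0,-0.005],"angular": [0,0,0],"gripper": 0.2},
])

```text
t: 6.4
tool_pos: [0.5504, -0.1129, 0.0196]
tool_rot: [0.295, 3.126, -0.001]
contact_force: [-0.6, -0.5, 2.1]
opening: 0.0285
grip_force: 32.1
```

step_arm([
  {"travel": [0,0,-0.005],"angular": [0,0,0],"gripper": 0.4},
  {"travel": [0,0,-0.005],"angular": [0,0,0],"gripper": 0.55},
  {"travel": [0,0,-0.005],"angular": [0,0,0],"gripper": 0.6},
  {"travel": [0,0,-0.005],"angular": [0,0,0],"gripper": 0.6},
  {"travel": [0,0,0.05],"angular": [0,0,0],"gripper": 0.6},
  {"travel": [0,0,0.12],"angular": [0,0,0],"gripper": 0.6},
  {"travel": [0,0,0.18],"angular": [0,0,0],"gripper": 0.6},
  {"travel": [0,0,0.18],"angular": [0,0,0],"gripper": 0.6},
])

```text
t: 7.2
tool_pos: [0.5534, -0.1138, 0.1331]
tool_rot: [0.294, 3.116, -0.004]
contact_force: [0.7, 0.7, 1.0]
opening: 0.0512
grip_force: 0.0
```

```bash
python3 - <<'E'
from h import *
b=cam('side'); w=cam('wrist'); o=ctrl.get_obs(); print(o['tool_pos'],o['opening'],o['contact_force'])
for z in (.011,.06):print(proj(w,[.5485,-.1135,z]))
cv2.imwrite('pics/7.png',np.hstack([cv2.resize(b['img'][110:290,180:330],(400,480)),cv2.copyMakeBorder(cv2.resize(w['img'],(400,300)),0,180,0,0,0)])[:,:,::-1])
E
```

```text
[ 0.54997363 -0.11273846  0.12724419] 0.05103209746481132 [ 0.57815761 -0.08637368 -0.48220419]
[260.44993509 179.45699203]
[260.16147266 201.29025727]
```

View pics/7.png

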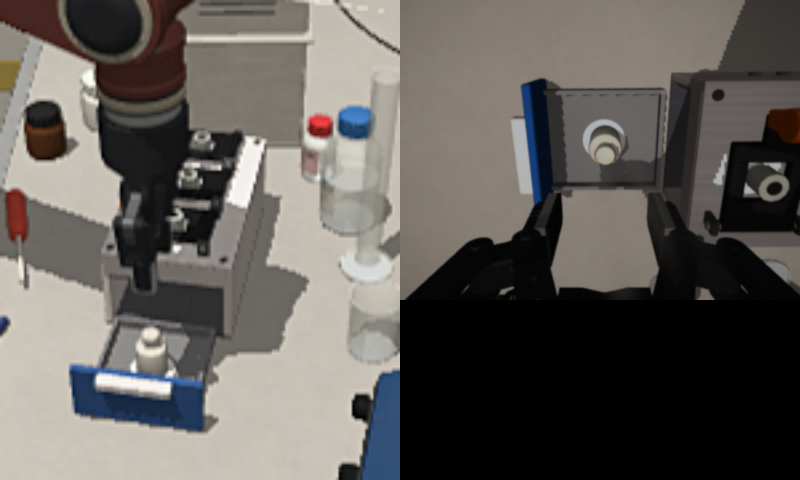

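The weight stands upright on the spot, so now I'll go to the outside of the lip.

step_arm([
  {"travel": [-0.04,-0.08,0],"angular": [0,0,0],"gripper": 0},
  {"travel": [-0.04,-0.197,0],"angular": [0,0,0],"gripper": 0},
  {"travel": [-0.04,-0.197,0],"angular": [0,0,0],"gripper": 0},
  {"travel": [-0.04,-0.197,-0.08],"angular": [0,0,0],"gripper": 0},
  {"travel": [-0.04,-0.197,-0.132],"angular": [0,0,0],"gripper": 0},
  {"travel": [-0.04,-0.197,-0.132],"angular": [0,0,0],"gripper": 0},
  {"travel": [-0.04,-0.197,-0.132],"angular": [0,0,0],"gripper": 0},
])

```text
t: 8.0
tool_pos: [0.5241, -0.2299, 0.0452]
tool_rot: [-0.295, -3.124, -0.003]
contact_force: [0.5, 0.6, 0.6]
opening: -0.0001
grip_force: 0.0
```

step_arm([
  {"travel": [0.003,0.016,0],"angular": [0,0,0],"gripper": 0},
  {"travel": [0.006,0.033,0],"angular": [0,0,0],"gripper": 0},
  {"travel": [0.008,0.041,0],"angular": [0,0,0],"gripper": 0},
  {"travel": [0.011,0.055,0],"angular": [0,0,0],"gripper": 0},
  {"travel": [0.0135,0.07,0],"angular": [0,0,0],"gripper": 0},
  {"travel": [0.0165,0.086,0],"angular": [0,0,0],"gripper": 0},
  {"travel": [0.0195,0.102,0],"angular": [0,0,0],"gripper": 0},
  {"travel": [0.0225,0.118,0],"angular": [0,0,0],"gripper": 0},
  {"travel": [0.0255,0.134,0],"angular": [0,0,0],"gripper": 0},
  {"travel": [0.0285,0.15,0],"angular": [0,0,0],"gripper": 0},
])

```text
t: 9.0
tool_pos: [0.5425, -0.1398, 0.0468]
tool_rot: [-0.295, -3.128, 0.0]
contact_force: [-0.1, -2.6, 1.3]
opening: -0.0
grip_force: 1.1
```

step_arm([
  {"travel": [0.003,0.016,0],"angular": [0,0,0],"gripper": 0},
  {"travel": [0.006,0.03,0],"angular": [0,0,0],"gripper": 0},
  {"travel": [0.008,0.043,0],"angular": [0,0,0],"gripper": 0},
  {"travel": [0.0105,0.056,0],"angular": [0,0,0],"gripper": 0},
  {"travel": [0.0125,0.066,0],"angular": [0,0,0],"gripper": 0},
  {"travel": [0.0135,0.072,0],"angular": [0,0,0],"gripper": 0},
  {"travel": [0.0135,0.072,0],"angular": [0,0,0],"gripper": 0},
])

```text
t: 9.7
tool_pos: [0.5503, -0.0967, 0.0465]
tool_rot: [-0.295, -3.127, -0.001]
contact_force: [0.1, -0.9, -0.0]
opening: -0.0001
grip_force: 0.0
```

step_arm([
  {"travel": [0.001,0.007,0],"angular": [0,0,0],"gripper": 0},
  {"travel": [0.0025,0.013,0],"angular": [0,0,0],"gripper": 0},
  {"travel": [0.0035,0.018,0],"angular": [0,0,0],"gripper": 0},
  {"travel": [0.004,0.022,0],"angular": [0,0,0],"gripper": 0},
  {"travel": [0.004,0.022,0],"angular": [0,0,0],"gripper": 0},
])

```text
t: 10.2
tool_pos: [0.5529, -0.0838, 0.0467]
tool_rot: [0.295, 3.128, 0.001]
contact_force: [-0.1, -0.3, 0.1]
opening: 0.0001
grip_force: 0.0
```

step_arm([
  {"travel": [0.001,0.005,0],"angular": [0,0,0],"gripper": 0},
  {"travel": [0.002,0.009,0],"angular": [0,0,0],"gripper": 0},
  {"travel": [0.0025,0.012,0],"angular": [0,0,0],"gripper": 0},
  {"travel": [0.0025,0.012,0],"angular": [0,0,0],"gripper": 0},
])

```text
t: 10.6
tool_pos: [0.5536, -0.0808, 0.0469]
tool_rot: [-0.293, -3.126, 0.013]
contact_force: [-4.5, -14.7, -0.3]
opening: 0.0001
grip_force: 6.5
```

```bash
python3 - <<'E'
from h import *
a=cam('top');b=cam('side'); o=ctrl.get_obs(); print(o['tool_pos'],o['contact_force'])
cv2.imwrite('pics/8.png',np.hstack([cv2.resize(b['img'][130:270,190:310],(400,467)),cv2.resize(a['img'][165:255,200:300],(400,360)) if 0 else cv2.copyMakeBorder(cv2.resize(a['img'][165:255,200:300],(400,360)),0,107,0,0,0)])[:,:,::-1])
E
```

```text
[ 0.55351456 -0.08078566  0.04686761] [ -4.22549286 -14.2712757   -0.15106629]
```

View pics/8.png

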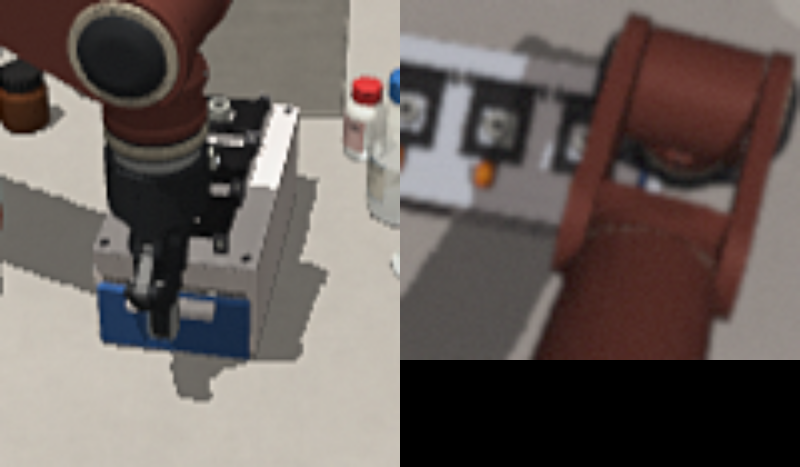

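The drawer panel sits flush against the cell and the push force rose to 15 N, so the drawer is shut. Next I'll back off and rise to the bolts.

step_arm([
  {"travel": [-0.01,-0.06,0],"angular": [0,0,0],"gripper": 0},
  {"travel": [-0.01,-0.06,0.08],"angular": [0,0,0],"gripper": 0},
  {"travel": [-0.01,-0.06,0.16],"angular": [0,0,0],"gripper": 0},
  {"travel": [-0.01,-0.06,0.22],"angular": [0,0,0],"gripper": 0},
  {"travel": [0.005,0.0,0.22],"angular": [0,0,0],"gripper": 0},
  {"travel": [0.025,0.12,0.22],"angular": [0,0,0],"gripper": 0},
  {"travel": [0.025,0.12,0.22],"angular": [0,0,0],"gripper": 0},
  {"travel": [0.025,0.12,0.22],"angular": [0,0,0],"gripper": 0},
])

```text
t: 11.5
tool_pos: [0.5698, -0.0021, 0.1792]
tool_rot: [0.289, 3.127, 0.002]
contact_force: [-0.3, -0.5, 0.2]
opening: -0.0001
grip_force: 0.0
```

```bash
python3 - <<'E'
from h import *
w=cam('wrist'); o=ctrl.get_obs(); print(o['tool_pos'],o['contact_force'])
hs=cv2.cvtColor(w['img'],cv2.COLOR_RGB2HSV).astype(int)
m=((hs[...,0]>4)&(hs[...,0]<20)&(hs[...,1]>150)).astype(np.uint8)
n,l,s,c=cv2.connectedComponentsWithStats(m); print([(c[i],s[i],plane(w,*c[i],.130)) for i in range(1,n) if s[i][4]>60])
save(w,'9.png')
for k in(1,0,-1):
  p=np.array([.5834,.0673])+k*.074*np.array([.187,.982]); print(p,proj(w,[*p,.119]))
E
```

```text
[ 0.5695835  -0.00369359  0.17903518] [-0.77826652  0.06980948  0.518236  ]
[(array([382.02622378, 144.75437063]), array([ 363,  128,   38,   36, 1144], dtype=int32), array([0.53756143, 0.07438481, 0.13      ])), (array([497.21175166, 143.72616408]), array([478, 128,  34,  34, 902], dtype=int32), array([0.5491745, 0.1392268, 0.13     ])), (array([255.65359477, 145.84575163]), array([244, 130,  24,  33, 765], dtype=int32), array([0.52479274, 0.00321069, 0.13      ]))]
[0.597238 0.139968] [484.33944637 212.48543339]
[0.5834 0.0673] [370.31379601 212.33020658]
[ 0.569562 -0.005368] [256.07187975 212.17468535]
```

View pics/9.png

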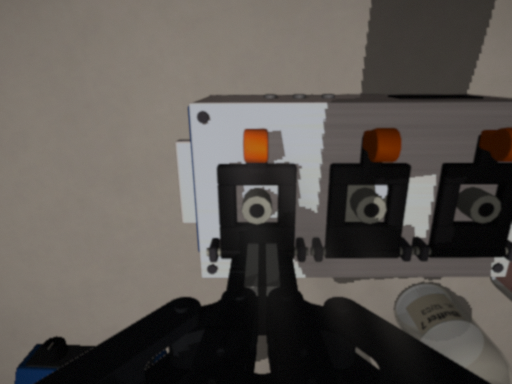

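Bolt heads are seen at (258,208), (372,208) and (486,208), within 2–3 mm of the model. I'll tap bolt 3.

step_arm([
  {"travel": [-0.003,0,-0.05],"angular": [0,0,0],"gripper": 0},
  {"travel": [-0.003,0,-0.085],"angular": [0,0,0],"gripper": 0},
  {"travel": [-0.003,0,-0.1],"angular": [0,0,0],"gripper": 0},
  {"travel": [-0.003,0,-0.107],"angular": [0,0,0],"gripper": 0},
  {"travel": [-0.003,0,-0.109],"angular": [0,0,0],"gripper": 0},
])

```text
t: 12.05
tool_pos: [0.5662, -0.0059, 0.1186]
tool_rot: [-0.296, -3.121, 0.001]
contact_force: [-22.9, 2.5, 32.1]
opening: 0.0001
grip_force: 15.8
```

Bolt 3 is tight: 32 N with no give. Next is bolt 2.

step_arm([
  {"travel": [0,0,0.06],"angular": [0,0,0],"gripper": 0},
  {"travel": [0.012,0.06,0.06],"angular": [0,0,0],"gripper": 0},
  {"travel": [0.023,0.121,0.06],"angular": [0,0,0],"gripper": 0},
  {"travel": [0.023,0.121,0.06],"angular": [0,0,0],"gripper": 0},
  {"travel": [0.023,0.121,0.02],"angular": [0,0,0],"gripper": 0},
  {"travel": [0.023,0.121,0.007],"angular": [0,0,0],"gripper": 0},
  {"travel": [0.023,0.121,0.0],"angular": [0,0,0],"gripper": 0},
  {"travel": [0.023,0.121,0.0],"angular": [0,0,0],"gripper": 0},
])

```text
t: 12.85
tool_pos: [0.5812, 0.0667, 0.1187]
tool_rot: [-0.296, -3.125, -0.0]
contact_force: [-14.9, 0.4, 24.7]
opening: 0.0002
grip_force: 12.2
```

Bolt 2 is tight too. I'll test bolt 1 the same way.

step_arm([
  {"travel": [0,0,0.06],"angular": [0,0,0],"gripper": 0},
  {"travel": [0.012,0.06,0.06],"angular": [0,0,0],"gripper": 0},
  {"travel": [0.023,0.121,0.06],"angular": [0,0,0],"gripper": 0},
  {"travel": [0.023,0.121,0.06],"angular": [0,0,0],"gripper": 0},
  {"travel": [0.023,0.121,0.02],"angular": [0,0,0],"gripper": 0},
  {"travel": [0.023,0.121,0.0],"angular": [0,0,0],"gripper": 0},
  {"travel": [0.023,0.121,-0.008],"angular": [0,0,0],"gripper": 0},
  {"travel": [0.023,0.121,-0.008],"angular": [0,0,0],"gripper": 0},
])

```text
t: 13.65
tool_pos: [0.5952, 0.1391, 0.1122]
tool_rot: [-0.297, -3.126, 0.001]
contact_force: [-9.6, -0.9, 17.5]
opening: -0.0001
grip_force: 8.8
```

Bolt 1 sank about 6.5 mm, so it is the loose one. Next I'll rise and go over its lug with the fingers half open.

step_arm([
  {"travel": [0,0,0.08],"angular": [0,0,0],"gripper": 0},
  {"travel": [0,0,0.12],"angular": [0,0,0],"gripper": 0.5},
  {"travel": [-0.0745,0.016,0.12],"angular": [0,0,0],"gripper": 0.5},
  {"travel": [-0.0745,0.016,0.12],"angular": [0,0,0],"gripper": 0.5},
  {"travel": [-0.0745,0.016,0.12],"angular": [0,0,0],"gripper": 0.5},
  {"travel": [-0.0745,0.016,0.12],"angular": [0,0,0],"gripper": 0.5},
])

```text
t: 14.25
tool_pos: [0.5509, 0.1489, 0.1804]
tool_rot: [-0.297, -3.127, 0.001]
contact_force: [-0.1, -0.2, 0.2]
opening: 0.0427
grip_force: 0.0
```

```bash
python3 - <<'E'
from h import *
w=cam('wrist'); o=ctrl.get_obs(); print(o['tool_pos'],o['contact_force'],o['opening'])
hs=cv2.cvtColor(w['img'],cv2.COLOR_RGB2HSV).astype(int)
m=((hs[...,0]>4)&(hs[...,0]<20)&(hs[...,1]>150)).astype(np.uint8)
n,l,s,c=cv2.connectedComponentsWithStats(m); print([(c[i],s[i],plane(w,*c[i],.130)) for i in range(1,n) if s[i][4]>60])
print(proj(w,[.5515,.1485,.138]))
save(w,'10.png')
E
```

```text
[0.5511509  0.14901624 0.18053481] [-0.65374425 -0.03124735 -0.87855823] 0.0427796075939345
[(array([145.00770713, 217.84585742]), array([ 128,  201,   36,   35, 1038], dtype=int32), array([0.53729244, 0.07821709, 0.13      ])), (array([262.00769231, 217.02923077]), array([251, 200,  23,  33, 650], dtype=int32), array([0.55049869, 0.14944527, 0.13      ])), (array([ 29.19245004, 218.24130274]), array([   5,  202,   51,   35, 1351], dtype=int32), array([0.52394014, 0.00772402, 0.13      ]))]
[260.78631035 224.13485919]
```

View pics/10.png

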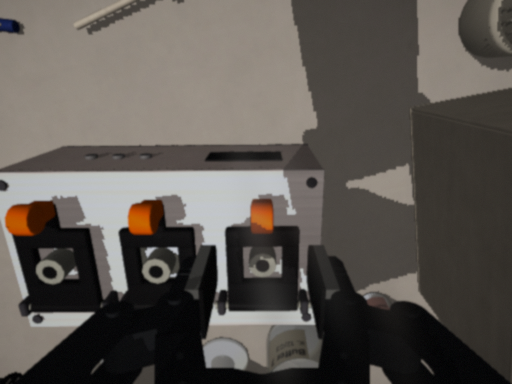

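Bolt 1's head at (262,263) looks sunk, and lug 1 at (262,217) is centred between the fingers. I'll descend and grip.

step_arm([
  {"travel": [-0.0025,0,-0.06],"angular": [0,0,0],"gripper": 0.5},
  {"travel": [-0.0025,0,-0.1],"angular": [0,0,0],"gripper": 0.5},
  {"travel": [-0.0025,0,-0.111],"angular": [0,0,0],"gripper": 0.5},
  {"travel": [-0.0025,0,-0.111],"angular": [0,0,0],"gripper": 0.5},
  {"travel": [-0.0025,0,-0.111],"angular": [0,0,0],"gripper": 0},
  {"travel": [-0.0025,0,-0.111],"angular": [0,0,0],"gripper": 0},
  {"travel": [-0.0025,0,-0.111],"angular": [0,0,0],"gripper": 0},
  {"travel": [-0.0025,0,-0.111],"angular": [0,0,0],"gripper": 0},
  {"travel": [-0.0025,0,-0.111],"angular": [0,0,0],"gripper": 0},
], squeeze=40)

```text
t: 15.2
tool_pos: [0.5501, 0.1491, 0.1156]
tool_rot: [0.295, 3.125, -0.001]
contact_force: [0.4, -5.3, 3.7]
opening: 0.0127
grip_force: 44.7
```

Gripped at 12.7 mm. I'll raise it along the arc.

step_arm([
  {"travel": [0.002,-0.0004,0.011],"angular": [0.01,0.055,0],"gripper": 0},
  {"travel": [0.0062,-0.0012,0.023],"angular": [0.021,0.109,0],"gripper": 0},
  {"travel": [0.011,-0.002,0.034],"angular": [0.031,0.163,0],"gripper": 0},
  {"travel": [0.0165,-0.0031,0.0442],"angular": [0.042,0.218,0],"gripper": 0},
  {"travel": [0.023,-0.0044,0.054],"angular": [0.052,0.272,0],"gripper": 0},
  {"travel": [0.0301,-0.0057,0.063],"angular": [0.062,0.327,0],"gripper": 0},
  {"travel": [0.0301,-0.0057,0.063],"angular": [0.062,0.327,0],"gripper": 0},
])

```text
t: 15.9
tool_pos: [0.5651, 0.1463, 0.1501]
tool_rot: [-0.27, -2.86, -0.035]
contact_force: [-5.9, -1.9, -1.9]
opening: 0.0129
grip_force: 42.9
```

step_arm([
  {"travel": [0.008,-0.0015,0.0085],"angular": [0.01,0.055,0],"gripper": 0},
  {"travel": [0.0165,-0.0032,0.0158],"angular": [0.021,0.109,0],"gripper": 0},
  {"travel": [0.026,-0.005,0.0225],"angular": [0.031,0.164,0],"gripper": 0},
  {"travel": [0.0355,-0.0068,0.0285],"angular": [0.042,0.219,0],"gripper": 0},
  {"travel": [0.044,-0.0083,0.0325],"angular": [0.05,0.262,0],"gripper": 0},
  {"travel": [0.052,-0.0099,0.036],"angular": [0.058,0.306,0],"gripper": 0},
  {"travel": [0.052,-0.0099,0.036],"angular": [0.058,0.306,0],"gripper": 0},
  {"travel": [0.052,-0.0099,0.036],"angular": [0.058,0.306,0],"gripper": 0},
])

```text
t: 16.7
tool_pos: [0.5962, 0.1406, 0.1727]
tool_rot: [-0.247, -2.619, -0.063]
contact_force: [-6.5, -2.1, 1.0]
opening: 0.0128
grip_force: 42.2
```

```bash
python3 - <<'E'
from h import *
b=cam('side'); a=cam('top'); w=cam('wrist'); o=ctrl.get_obs(); R=cv2.Rodrigues(o['tool_rot'])[0]
g=o['tool_pos']-.019*R[:,2]; h=np.array([.5955,.1395]) +.036*np.array([.982,-.187])
f=-(g[:2]-h)@np.array([.982,-.187]); print(o['tool_pos'],g,'angle',np.arctan2(g[2]-.108,f)-.30,'R',np.hypot(f,g[2]-.108),o['contact_force'],o['opening'],o['grip_force'])
for n,d in(('side',b),('top',a),('wrist',w)):
  hs=cv2.cvtColor(d['img'],cv2.COLOR_RGB2HSV).astype(int)
  m=((hs[...,0]>4)&(hs[...,0]<20)&(hs[...,1]>150)&(hs[...,2]>90)).astype(np.uint8)
  k,l,s,c=cv2.connectedComponentsWithStats(m); print(n,[(c[i].round(),s[i][4],plane(d,*c[i],.128)[:2].round(3)) for i in range(1,k) if s[i][4]>8 and 0<plane(d,*c[i],.128)[0]-.45<.3], proj(d,g))
E
```

```text
[0.59613585 0.140642   0.17267947] [0.60528001 0.13893223 0.18924634] angle 0.9581310420648734 R 0.08538610357866919 [-5.56407851 -1.73591356 -0.19516456] 0.01281741936640701 42.212905276735455
side [(array([235., 172.]), np.int32(47), array([0.54 , 0.068])), (array([228., 187.]), np.int32(56), array([ 0.527, -0.003])), (array([220., 381.]), np.int32(36), array([ 0.547, -0.529]))] [258.06621141 139.9476195 ]
top [(array([220., 208.]), np.int32(24), array([0.541, 0.077])), (array([244., 212.]), np.int32(19), array([0.528, 0.003])), (array([392., 214.]), np.int32(22), array([ 0.524, -0.463]))] [198.50959231 183.3095323 ]
wrist [(array([222.,  47.]), np.int32(1170), array([0.452, 0.141])), (array([ 20., 187.]), np.int32(611), array([ 0.524, -0.001])), (array([141., 186.]), np.int32(608), array([0.538, 0.074])), (array([267., 235.]), np.int32(167), array([0.583, 0.147])), (array([252., 240.]), np.int32(22), array([0.584, 0.137])), (array([261., 269.]), np.int32(1004), array([0.602, 0.14 ]))] [260.82097221 282.29812688]
```

```bash
python3 - <<'E'
from h import *
b=cam('side'); hs=cv2.cvtColor(b['img'],cv2.COLOR_RGB2HSV).astype(int)
m=(hs[...,0]>100)&(hs[...,0]<125)&(hs[...,1]>150)&(hs[...,2]>60); m[:190]=0;m[280:]=0;m[:,:190]=0;m[:,300:]=0
v,u=np.nonzero(m); print(u.min(),u.max(),v.min(),v.max())
x=np.array([.982,-.187]);y=np.array([.187,.982]);c=np.array([.5825,.067])
for k in(.126,.131,.136):
  print(k,[proj(b,[*(c+s*.062*x-k*y),z]).round(1) for s in(-1,1) for z in(.064,.005)])
E
```

```text
219 264 215 236
0.126 [array([217.6, 215.6]), array([219. , 232.1]), array([263.5, 221.4]), array([263.4, 238. ])]
0.131 [array([217.1, 216.8]), array([218.6, 233.3]), array([263.1, 222.6]), array([263. , 239.2])]
0.136 [array([216.6, 218. ]), array([218.1, 234.5]), array([262.8, 223.9]), array([262.7, 240.5])]
```

The panel's pixels match the shut position, so I'll hand the job in.

```bash
python3 -c "
from station import ctrl
print(ctrl.finish_job())"
```

```text
the job is handed in; nothing more can be done
None
```

The job is handed in, with no verdict returned: the weight stands on the tray spot in the shut drawer, bolt 1 was the loose one (bolts 2 and 3 did not give), and its cap is held open at an estimated 0.96 rad of 1.2.

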